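Load the polishing barrel onto the inclined tumbler

ROBOT

A 7-joint arm with a two-finger parallel gripper is mounted at the origin on a cart in front of the work surface, level with it; the furniture and walls round the work are solid. World frame = base frame: x ahead of the robot, y to its left, z up, the work surface at z = 0. Lengths are in mm, angles in rad, forces in N, time in s.
With the tool pointing down it reaches from about 400 to 850 mm from the base axis. Payload 10.4 kg.
Tool frame: the origin (TCP) lies midway between the tips of the shut fingers; the grasp point (between the pads) lies 19 mm behind it; z points along the fingers, y is the line along which they close (so a half turn about z gives the same grasp; the last joint's range is limited). The gripper opens to 87 mm and grips with 3 to 60 N. Pads are 19 mm wide; open, the fingers measure 117 mm over their backs; the gripper's body (75 mm by 190 mm) begins 51 mm behind the grasp point.
Start: joints at [1.077, 0.332, -0.065, 1.46, 0.022, 1.35, -0.088], TCP at [283.524, -557.016, 222.576] pointing down, gripper open.
Joint ranges: [-2.6, 2.6], [-0.5, 2.12], [-1.47, 1.34], [0.16, 2.42], [-1.27, 4.41], [0.06, 2.06], [-2.6, 2.6]. Speed limits (rad/s): [2.22, 2.22, 2.79, 2.79, 3.14, 3.14, 3.14].

INTERFACE

Orientations are given as a unit quaternion [x, y, z, w].
In Python, from station import ctrl gives the robot as it stands.
- The arm moves only by the tool arm_command, never from a script. Its argument "targets" is a list of rows, each an object of numbers: "x", "y", "z": the shift along the world's x, y, z in cm; "ax", "ay", "az": the turn, a rotation vector about the world's x, y, z in degrees. In form: [{"x": .., "y": .., "z": .., "ax": .., "ay": .., "az": ..}, ...]. A call has 1 to 8 rows; each row shifts and turns the commanded pose from where the row before left it; what a row does not reach is not made up. A row lasts 1/8 s, in which the tool goes at most 62.5 mm and 10.7 degrees, less where a joint would pass 70% of its speed; a pose out of reach is approached as far as the arm can. A call is refused whole if a number of a shift passes 6.25 or a number of a turn 10.7, either way. A call with a gripper value outside its range is refused whole. "gripper" is the gripper's target within -1 to 1 (fully open at 1, half-way at 0, shut at -1), set as the call begins (left out, the last holds). The fingers move at their own pace and stop on an object; "squeeze" is the grip in N (left out, the last holds). Time passes only in rows, so rows that do not move let the fingers close. It gives the time, the measured TCP pose, the force, the opening and the grip force at its end, in the units of the state.
- ctrl.get_obs(): the state, without advancing time (a new reading comes with each control period).
- ctrl.read_camera(name): name is "scene" or "top" or "wrist"; returns a dict with "frame" (400x640x3 uint8, red, green, blue), "range_z" (400x640 float32, mm along the optical axis (not along the pixel's ray), 0 where there is no reading), "K" (3x3 intrinsics, pixels), "camera_from_world" (4x4, takes a point from world to camera coordinates); the wrist camera has in their place "hand_eye" (4x4, takes a point from camera to tool coordinates, whose origin is the TCP and whose axes are the flange's). Camera axes: x right, y down, z forward; pixel columns grow to the right and rows downward; lengths in mm; the calibration is good to about 2 mm. A picture is of the moment at which its call begins: read the wrist's pose just before it.
- ctrl.finish_job(): hands the job in; it is judged then, once.
The state is a dict: "time": time; "joint_positions": joint angles; "qvel": joint speeds; "joint_efforts": joint torques, N m; "position": TCP position; "tcp_rot": TCP orientation; "wrist_force": force on the tool from outside, world axes, zero at the start; "moment": the same for the moment, N m; "gripper_width": opening from 0.0 (shut) to 1.0 (fully open); "gripper_force": force on a finger pad.
Only numpy, scipy, OpenCV 4.12 (cv2) and the standard library are available. Lean on these libraries where they do the work, as an engineer would, in place of code of your own. Each camera call takes 0.05 s, during which the arm holds its last target. There are 200 camera calls.

TASK

Load the polishing barrel onto the tumbler: stand it fully home in the sloping drive cup, which it only enters when the flat on its foot meets the flat in the cup, and then swing the hold-down arm by its red knob all the way round so that its roller stands over the rim of the lid. Leave the barrel and the arm like that, and leave the glass, jars, tape and cutter on the bench where they are.

Things in the scene. Friction and masses are not known exactly. Their poses are not given: they have to be found in the camera images.
- barrel: Polishing barrel upright on the bench: black drum, orange lid, 128 mm tall, 0.25 to 0.38 kg, bottom-heavy. Origin: centre of its underside; z up its axis; x to its flat (white stripe up the drum). Grey foot 0 to 18 mm high: disc of radius 34 mm, cut by one flat 26 mm from the axis, lower edge chamfered 3 mm. Drum radius 37 mm, 18 to 83 mm; lid radius 39 mm, 82 to 96 mm; bar grip above.
- barrel_grip (a point): On the barrel's axis, 117 mm above its underside, in the orange bar grip fixed on the lid (the lid does not turn); axes as the barrel's. The bar stands 96 to 128 mm above the underside, is 20 mm wide along y with parallel sides, and reaches from x = -30 to +32 mm; its +x end is pointed and has a white line on top. Grip here across y, fingertips above the lid.
- cup_floor (a point): Centre of the inner floor of the aluminium drive cup on the tumbler's sloping face; the barrel is home when its origin is here. z: the cup's axis, square to the face, leaning 30 degrees from vertical to the tumbler's front (robot's side). x: to the cup's flat, roughly up the slope. Inside: 14 mm deep disc of radius 35.3 mm with a flat 27.3 mm from the axis: 1.3 mm play all round the foot.
- cup_flat (a point): Top middle of the cup's inner flat, marked by a red line on the rim there; on the cup's x axis, 27.3 mm from its axis and 14 mm above its floor. The cup's outside radius is 43 mm. The cup can turn about its axis but a gearbox drags on it: it stays put below 0.12 N m.
- hold_arm (a joint): Angle of the hold-down arm about its steel post, rad. 0: open, roller pointing up the slope, red knob down the slope; grows as it swings clockwise seen from in front of the sloping face; at 1.57 the roller points at the barrel's axis; stop at 1.6. Starts between 0 and 0.35. A stiff pivot (0.12 N m) keeps it where it is left.
- red_knob (a point): Middle of the arm's red round knob, 18 mm in diameter, 28 mm long along z (parallel to the cup's axis), 55 mm from the pivot; the arm's steel bar, 12 mm wide, is just below it. x points from the knob to the pivot and on to the white roller 40 mm beyond it. Open, it stands at the left front of the cup; closing the arm carries it up the slope and outwards (robot's left).
- pivot_top (a point): On the arm's pivot axis, level with the knob's middle; z along the axis (parallel to the cup's), axes turn with the arm. It lies 72 mm to the left of the cup's axis. The roller's underside passes about 4 mm above the lid when the barrel is home, and can strike the barrel if it is not.
- tumbler: The tumbler: blue housing fixed to the bench, 192 mm wide, 170 mm deep, 131 mm high at the back and 46 mm at the front, with a face that slopes at 30 degrees towards its front. Origin: centre of its underside; x to its back, y to its left, z up.
- red_tile: Bystander: red glass square 52x52x7 mm, origin under its centre.
- amber_tile: Bystander: amber glass square 47x46x7 mm, origin under its centre.
- glass_cutter: Bystander: black pen-shaped glass cutter lying down, 158 mm long (x), 13 mm thick, origin under its centre.
- frit_jar_1: Bystander: small screw-top jar, pink filling and black lid, 37 mm diameter, 48 mm high, origin under its centre.
- frit_jar_2: Bystander: small screw-top jar, blue filling and white lid, 37 mm diameter, 48 mm high, origin under its centre.
- masking_tape: Bystander: roll of masking tape lying flat, 98 mm diameter, 25 mm high, origin under its centre.

How it is judged (in metres and radians):
On the way, in this order (a step that is already met when the one before it is completed fails the run):
1. the barrel is fully home in the drive cup, keyed, while the hold-down arm is still open (z of barrel in the frame of cup_floor below 0.003 m and distance between barrel and cup_floor below 0.005 m and angle between the z axis of barrel and the z axis of cup_floor, either way round below 0.07 rad and value of joint hold_arm below 0.8 rad), for 0.2 s.
2. the hold-down arm is swung over the lid of the seated barrel (value of joint hold_arm above 1.35 rad and distance between barrel and cup_floor below 0.005 m), for 0.1 s.
At the end, for the whole second after the job is handed in: The barrel stands in the drive cup with its underside within 3 mm of the cup floor (origin within 5 mm of the floor's centre), its axis within 4 degrees of the cup's axis and its flat against the cup's flat; the hold-down arm is closed over its lid (joint above 1.35 rad); all at rest (all of step 2 and z of barrel in the frame of cup_floor below 0.003 m and angle between the z axis of barrel and the z axis of cup_floor, either way round below 0.07 rad and angle between the x axis of barrel and the x axis of cup_floor, either way round below 0.2 rad and linear speed of barrel below 0.02 m/s); the robot touches nothing.
It fails at once if a bystander (glass tile, cutter, jar or tape) was pushed more than 30 mm (distance of any of red_tile, amber_tile, glass_cutter, frit_jar_1, frit_jar_2, masking_tape from where it was at the start of the episode above 0.03 m).
It also fails if it takes over 54 s, if anything falls off the work surface, if the arm or the gripper's body presses on something with over 40 N, if the wrist force passes 120 N, or if a joint passes its speed limit or range.

## Working session

There is one attempt and no reset: what is moved stays moved. The work goes in short steps, Python scripts to look and compute and a tool call to move; the robot and the scene stay as the last step left them, time stands still between calls to the robot, and variables do not carry over. Pictures are saved under pics/ and viewed, at most 13 in all, crops included, and the job is handed in when it is done.

Besides the shell and the picture viewer there is one more tool, called after "Request:" as name([rows], argument=value, ...), one row to a line, values as JSON. arm_command: Moves the arm, as the interface text tells. Its arguments: {"type":"object","properties":{"targets":{"type":"array"},"gripper":{"type":"number"},"squeeze":{"type":"number"}},"required":["targets"]}

```bash
ls; mkdir -p pics; python3 - <<'E'
from station import ctrl
import cv2,numpy as np
o=ctrl.get_obs();print(o)
ims=[]
for n in("scene","top"):
    c=ctrl.read_camera(n);np.savez("%s0.npz"%n,**c)
    print(n,c["K"].round(1).tolist(),c["camera_from_world"].round(3).tolist(),(c["range_z"]>0).mean())
    cv2.imwrite("pics/%s0.png"%n,c["frame"][:,:,::-1])
E
```

```text
pics
{'time': 0.0, 'joint_positions': array([ 1.07745241,  0.3328671 , -0.0646987 ,  1.4609432 ,  0.02160258,
        1.34990153, -0.08851518]), 'qvel': array([ 0.00039596, -0.00025495, -0.00069706,  0.00208658, -0.00180416,
       -0.00083464,  0.00082358]), 'joint_efforts': array([ 5.43070873e-04, -6.23257256e+01,  2.48763815e-02, -3.89894414e+01,
       -6.12273300e-02,  3.98378586e-02,  1.17979407e-04]), 'position': array([ 283.28470369, -556.67580601,  221.75601971]), 'tcp_rot': array([ 9.72426815e-01,  2.33207166e-01, -1.99548246e-04, -6.83246887e-04]), 'wrist_force': array([-0.88169788, -0.28282176, -0.82923162]), 'moment': array([-0.01229775,  0.02553435,  0.03661566]), 'gripper_force': 0.0, 'gripper_width': 0.9997927545095686}
scene [[472.2, 0.0, 320.5], [0.0, 472.2, 202.3], [0.0, 0.0, 1.0]] [[-0.55, -0.835, 0.006, 269.507], [-0.69, 0.451, -0.566, 434.357], [0.47, -0.315, -0.824, 1290.704], [0.0, 0.0, 0.0, 1.0]] 0.995921875
top [[393.5, 0.0, 323.8], [0.0, 393.5, 196.6], [0.0, 0.0, 1.0]] [[0.016, -0.999, -0.032, -17.006], [-0.991, -0.011, -0.136, 537.424], [0.136, 0.034, -0.99, 1050.924], [0.0, 0.0, 0.0, 1.0]] 0.9957578125
```

View pics/scene0.png

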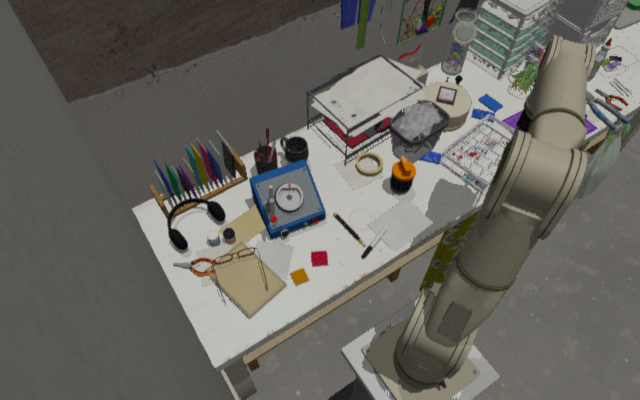

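View pics/top0.png

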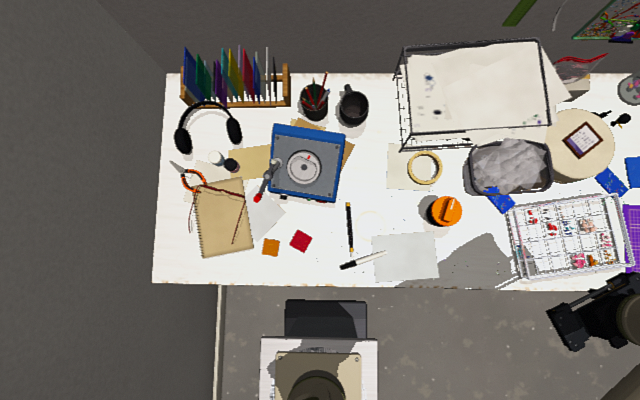

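The scene view shows the tumbler around (288,198) and the barrel at (402,175). In the top view the tumbler is around (308,163), its cup at (303,167), the red knob near (257,197) and the barrel at (447,211). The jars sit left of the tumbler, and the tape, cutter and tiles are well away from it.

```bash
cat > h.py <<'E'
import numpy as np,cv2
def load(n): return dict(np.load("%s0.npz"%n))
def pts(c,T=None):
    K=c["K"];z=c["range_z"].astype(float);v,u=np.mgrid[:z.shape[0],:z.shape[1]]
    P=np.stack([(u-K[0,2])/K[0,0]*z,(v-K[1,2])/K[1,1]*z,z,np.ones_like(z)],-1)
    if T is None: T=np.linalg.inv(c["camera_from_world"])
    return (P@T.T)[...,:3]
def hsv(c): return cv2.cvtColor(c["frame"],cv2.COLOR_RGB2HSV)
def plane(P):
    for _ in range(5):
        m=P.mean(0);n=np.linalg.svd(P-m)[2][2];d=(P-m)@n;P=P[abs(d)<max(2.5*d.std(),1.5)]
    return m,n*np.sign(n[2]),d.std()
E
python3 - <<'E'
from h import *
out=[]
for n,bar,tum in(("scene",(375,140,55,65),(240,150,95,95)),("top",(420,185,55,50),(240,115,115,100))):
    c=load(n);P=pts(c);H=hsv(c)
    f=c["frame"][:,:,::-1]
    for b,s in((bar,(260,290)),(tum,(400,290))):
        x,y,w,h=b;out.append(cv2.resize(f[y:y+h,x:x+w],s,interpolation=cv2.INTER_CUBIC))
    x,y,w,h=bar
    S=np.zeros(H.shape[:2],bool);S[y:y+h,x:x+w]=1
    o=S&(H[...,0]<25)&(H[...,0]>5)&(H[...,1]>150)&(H[...,2]>80)
    Q=P[o];print(n,"orange",len(Q),"z pct",np.percentile(Q[:,2],[2,25,50,75,98]).round(1))
    for lo,hi in((90,101),(122,135)):
        q=Q[(Q[:,2]>lo)&(Q[:,2]<hi)].astype(np.float32)
        if len(q)>5:
            print(lo,len(q),"circle",np.round(cv2.minEnclosingCircle(q[:,:2].copy()),1) if 0 else cv2.minEnclosingCircle(q[:,:2].copy()),"rect",cv2.minAreaRect(q[:,:2].copy()),"med z",np.median(q[:,2]))
    x,y,w,h=tum
    S=np.zeros(H.shape[:2],bool);S[y:y+h,x:x+w]=1
    bl=S&(H[...,0]>95)&(H[...,0]<125)&(H[...,1]>150)&(H[...,2]>60)
    q=P[bl];print("blue xy rect",cv2.minAreaRect(q[:,:2].astype(np.float32)))
    g=S&(P[...,2]>30)&(P[...,2]<150)
    # sloping face: fit plane by RANSAC-ish: grey points
    gr=g&(H[...,1]<90)&(H[...,2]>60)
    m,nn,s=plane(P[gr&(H[...,2]<170)]);print("plane",m.round(1),nn.round(3),s,"tilt",np.degrees(np.arccos(nn[2])))
    red=S&((H[...,0]<6)|(H[...,0]>172))&(H[...,1]>150)&(H[...,2]>80)
    k,l,st,ce=cv2.connectedComponentsWithStats(red.astype(np.uint8))
    for i in range(1,k): print("red",st[i],ce[i].round(1),np.median(P[l==i],0).round(1))
top=np.hstack(out[:2]);bot=np.hstack(out[2:]);cv2.imwrite("pics/crop.png",np.vstack([top,bot]))
E
```

```text
scene orange 380 z pct [ 88.5  94.3  97.5 118.8 131.6]
90 219 circle ((491.73944091796875, -328.8622741699219), 40.18602752685547) rect ((490.6084899902344, -326.1059875488281), (75.94529724121094, 74.5352554321289), 56.463592529296875) med z 95.561554
122 82 circle ((491.06121826171875, -327.82244873046875), 30.606088638305664) rect ((491.4586486816406, -326.4100036621094), (20.404600143432617, 60.9876594543457), 74.28514862060547) med z 127.25156
blue xy rect ((286.620849609375, 162.2760467529297), (210.9864501953125, 1024.16650390625), 70.02789306640625)
plane [605.9  37.6  91. ] [-0.496  0.071  0.865] 4.014007297954492 tilt 30.063723263500204
red [267 151   1   1   1] [267. 151.] [814.5   3.9  85. ]
red [274 150   1   1   1] [274. 150.] [768.9  -1.  131.3]
red [257 152   1   1   1] [257. 152.] [818.2  39.   98.6]
red [267 153   1   6   6] [267.  155.5] [811.3   7.8  68.3]
red [258 154   1   1   1] [258. 154.] [815.7  37.5  89.8]
red [259 156   1   1   1] [259. 156.] [813.9  35.9  80.1]
red [267 160   1   2   2] [267.  160.5] [807.6  11.7  46.7]
red [289 185   1   1   1] [289. 185
[... 397 characters left out ...]
22 168 circle ((496.5155029296875, -329.1891174316406), 29.813720703125) rect ((497.0602722167969, -327.6977844238281), (19.89066505432129, 59.389251708984375), 71.21897888183594) med z 126.72748
blue xy rect ((553.2499389648438, 44.380226135253906), (200.54225158691406, 315.0158996582031), 86.64759826660156)
plane [614.3  39.7  91.9] [-0.495  0.075  0.865] 1.9015989582895492 tilt 30.068581467748885
red [307 156   3   3   6] [308.2 157. ] [628.9  29.8 120.9]
red [254 193   8  10  54] [257.4 197.4] [513.6 144.6 185. ]
red [240 196   1   1   1] [240. 196.] [538.8 228.   19.2]
red [318 201   4   1   4] [319.5 201. ] [525.7   2.3  31.3]
red [323 202   2   1   2] [323.5 202. ] [523.3  -8.8  29.4]
```

View pics/crop.png

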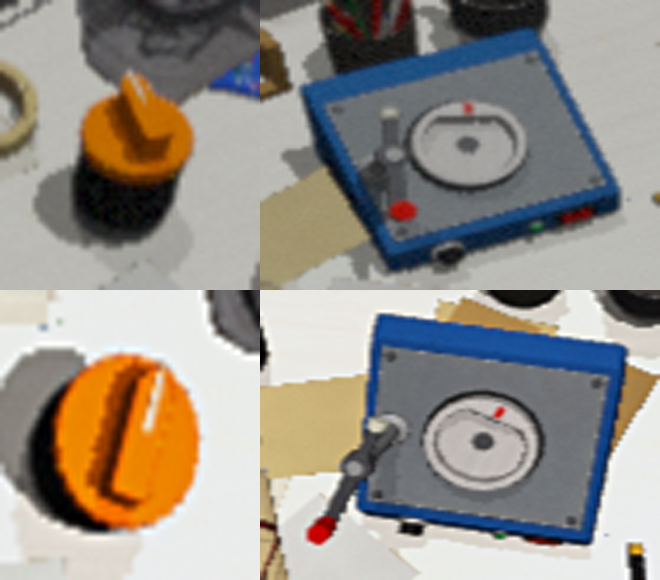

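Crops: the barrel bar's white line points to +x, slightly −y. The cup's red line is at the top of the rim and the arm is open, with the knob at the lower left. Next I'll fit the cup and arm geometry.

```bash
python3 - <<'E'
from h import *
for n,tum,redp,bar in(("scene",(250,160,75,75),(626.1,28.8,122.4),(375,140,55,65)),("top",(262,125,85,80),(628.9,29.8,120.9),(420,185,55,50))):
    c=load(n);P=pts(c);H=hsv(c);S=np.zeros(H.shape[:2],bool);x,y,w,h=tum;S[y:y+h,x:x+w]=1
    gr=S&(H[...,1]<90)&(H[...,2]>60)&(P[...,2]>30)&(P[...,2]<135)
    m,nn,s=plane(P[gr]);m,nn,s=plane(P[gr&(abs((P-m)@nn)<4)])
    ex=np.array([1,0,0])-nn*nn[0];ex/=np.linalg.norm(ex);ey=np.cross(nn,ex)
    hh=(P-m)@nn;U=(P-m)@ex;V=(P-m)@ey
    print(n,"m",m.round(1),"n",nn.round(4),s,"ex",ex.round(3),"ey",ey.round(3))
    print(np.histogram(hh[S&(abs(hh)<80)],bins=np.arange(-10,80,4)))
    r=np.array(redp)-m;print("red u,v,h",r@ex,r@ey,r@nn)
    q=S&(hh>5)&(hh<40)
    # cup rim
    rim=S&(hh>8)&(hh<30)&(np.hypot(U-r@ex+30,V-r@ey)<55)
    uv=np.stack([U[rim],V[rim]],1).astype(np.float32);print("rim h pct",np.percentile(hh[rim],[5,25,50,75,95]).round(1),cv2.minEnclosingCircle(uv),len(uv))
    hi=S&(hh>40)
    print("bright U V h white roller etc");
    wm=(H[...,1]<60)&(H[...,2]>190)&(hh>35)&(hh<150)&(np.hypot(U-r@ex+30,V-r@ey)<150)&(V>r@ey)
    for p in np.argwhere(wm)[:25]: print(p[::-1],U[tuple(p)].round(),V[tuple(p)].round(),hh[tuple(p)].round(),end=";")
    # knob top
    x,y,w,h=(262,205,22,22) if n=="scene" else (245,185,25,25)
    S2=np.zeros_like(S);S2[y:y+h,x:x+w]=1
    red=S2&((H[...,0]<6)|(H[...,0]>172))&(H[...,1]>150)&(H[...,2]>80)
    print("\nknob u,v,h",[np.percentile(a[red],[10,50,90]).round(1) for a in(U,V,hh)])
    x,y,w,h=bar;S3=np.zeros_like(S);S3[y:y+h,x:x+w]=1
    o=S3&(H[...,0]<25)&(H[...,0]>5)&(H[...,1]>150)&(H[...,2]>80)&(abs(P[...,2]-127)<6)
    q=P[o][:,:2];e=np.linalg.eigh(np.cov(q.T))[1][:,1];print("bar ang",np.degrees(np.arctan2(e[1],e[0])),q.mean(0),np.median(P[o][:,2]))
    o=S3&(H[...,1]<60)&(H[...,2]>150)&(P[...,2]>115);print("white",P[o].mean(0),o.sum())
E
```

```text
scene m [606.2  36.5  91.1] n [-0.4934  0.0714  0.8669] 2.1022232295958423 ex [0.87  0.04  0.492] ey [-0.     0.997 -0.082]
(array([ 316,  938, 1176,  555,  113,   61,  115,   54,   11,    0,    2,
          2,    2,    0,    0,    1,    2,    0,    1,    2,    0,    0]), array([-10,  -6,  -2,   2,   6,  10,  14,  18,  22,  26,  30,  34,  38,
        42,  46,  50,  54,  58,  62,  66,  70,  74,  78]))
red u,v,h 32.37411950311079 -10.237285985361837 16.830511296436796
rim h pct [ 8.7 12.4 15.5 18.  21.9] ((2.465038776397705, -9.433826446533203), 54.145545959472656) 226
bright U V h white roller etc

knob u,v,h [array([-40.5, -34.7, -29. ]), array([ 98.3, 103.1, 109.6]), array([137.5, 141. , 143.3])]
bar ang 162.29407872916178 [ 488.29777044 -325.0676029 ] 127.05127177622956
white [   9.13370821  243.69271285 1013.70521149] 8
top m [613.   40.   91.5] n [-0.4943  0.0744  0.8661] 1.8252092388069763 ex [0.869 0.042 0.493] ey [ 0.     0.996 -0.086]
(array([ 278, 1046, 2366,  590,   65,   47,  224,   73,    5,    1,    4,
          2,    1,    2,    3,    1,    3,    3,    2,    3,    0,   
[... 154 characters left out ...]
4843136664 -12.664561352794275 16.848456180890626
rim h pct [10.6 15.  16.7 17.7 19.5] ((-2.009855031967163, 3.1765730381011963), 43.19114303588867) 321
bright U V h white roller etc
[272 160] 49.0 58.0 113.0;[272 161] 48.0 57.0 116.0;[273 161] 47.0 55.0 116.0;[274 161] 47.0 53.0 113.0;[272 162] 45.0 57.0 117.0;[273 162] 46.0 54.0 120.0;[274 162] 44.0 54.0 111.0;[272 163] 42.0 58.0 115.0;[273 163] 43.0 55.0 119.0;[263 178] 5.0 84.0 115.0;[256 193] -32.0 104.0 121.0;
knob u,v,h [array([-43.8, -36.4, -31.4]), array([ 91.5,  96. , 102.3]), array([123.6, 140.8, 142.9])]
bar ang 161.8133946697953 [ 494.05152894 -326.34974046] 126.71332167918513
white [ 432.21770653 -148.50508369  761.40066885] 14
```

Request:
arm_command([
  {"x": 3.0, "y": 3.3, "z": 1.5, "az": -7.5},
  {"x": 3.0, "y": 3.3, "z": 1.5, "az": -7.5},
  {"x": 3.0, "y": 3.3, "z": 1.5, "az": -7.5},
  {"x": 3.0, "y": 3.3, "z": 1.5, "az": -7.5},
  {"x": 3.0, "y": 3.3, "z": 1.5, "az": -7.5},
  {"x": 3.0, "y": 3.3, "z": 1.5, "az": -7.5},
  {"x": 3.1, "y": 3.2},
  {},
], gripper=1)

```text
invalid input
```

```bash
cat >> h.py <<'E'
from scipy.spatial.transform import Rotation as R
def snap(name):
    from station import ctrl
    o=ctrl.get_obs();c=ctrl.read_camera("wrist")
    T=np.eye(4);T[:3,:3]=R.from_quat(o["tcp_rot"]).as_matrix();T[:3,3]=o["position"]
    c["T"]=T@c["hand_eye"];np.savez("%s0.npz"%name,**c)
    cv2.imwrite("pics/%s.png"%name,c["frame"][:,:,::-1]);print(o["time"],o["position"].round(1),o["tcp_rot"].round(4),o["joint_positions"].round(3));return c
E
python3 - <<'E'
from h import *
c=snap("w1");print(c["hand_eye"].round(3),c["K"])
E
```

```text
0.1 [ 283.4 -556.7  221.8] [ 9.724e-01  2.332e-01 -2.000e-04 -6.000e-04] [ 1.077  0.333 -0.065  1.461  0.022  1.35  -0.089]
[[-1.00000e-03 -9.68000e-01 -2.51000e-01  6.86610e+01]
 [ 1.00000e+00 -1.00000e-03  1.00000e-03 -2.38000e-01]
 [-1.00000e-03 -2.51000e-01  9.68000e-01 -1.62876e+02]
 [ 0.00000e+00  0.00000e+00  0.00000e+00  1.00000e+00]] [[351.91340908   0.         322.42462736]
 [  0.         351.91340908 195.82874299]
 [  0.           0.           1.        ]]
```

View pics/w1.png

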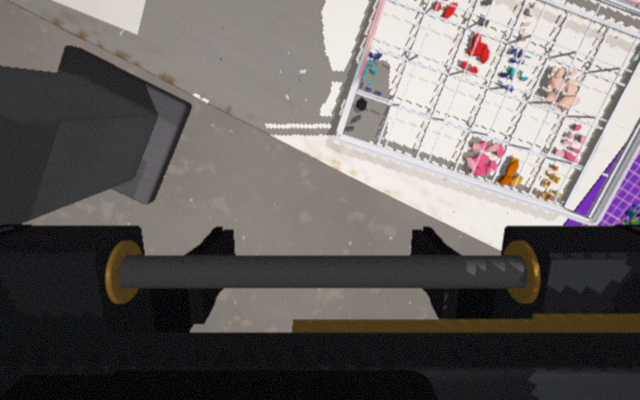

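The wrist view shows only the fingers (tips at about (230,235) and (415,235)) over the tray, because the move was refused. I'll retry with all six keys in each row.

Request:
arm_command([
  {"x": 3.0, "y": 3.3, "z": 1.5, "ax": 0, "ay": 0, "az": -7.5},
  {"x": 3.0, "y": 3.3, "z": 1.5, "ax": 0, "ay": 0, "az": -7.5},
  {"x": 3.0, "y": 3.3, "z": 1.5, "ax": 0, "ay": 0, "az": -7.5},
  {"x": 3.0, "y": 3.3, "z": 1.5, "ax": 0, "ay": 0, "az": -7.5},
  {"x": 3.0, "y": 3.3, "z": 1.5, "ax": 0, "ay": 0, "az": -7.5},
  {"x": 3.0, "y": 3.3, "z": 1.5, "ax": 0, "ay": 0, "az": -7.5},
  {"x": 3.1, "y": 3.2, "z": 0, "ax": 0, "ay": 0, "az": 0},
  {"x": 0, "y": 0, "z": 0, "ax": 0, "ay": 0, "az": 0},
], gripper=1)

```text
time: 1.15
position: [497.1, -323.1, 312.2]
tcp_rot: [0.988, -0.153, 0.0, -0.001]
wrist_force: [0.1, -0.8, -0.1]
gripper_width: 0.998
gripper_force: 0.0
```

```bash
python3 - <<'E'
from h import *
c=snap("w2")
P=pts(c,c["T"]);H=hsv(c)
o=(H[...,0]<25)&(H[...,0]>5)&(H[...,1]>150)&(H[...,2]>80)&(P[...,2]>60)&(P[...,2]<140)
for lo,hi in((88,103),(121,135)):
    m=o&(P[...,2]>lo)&(P[...,2]<hi);q=P[m][:,:2].astype(np.float32);print(lo,len(q),np.median(P[m][:,2]) if len(q) else 0,cv2.minEnclosingCircle(q),cv2.minAreaRect(q))
    e=np.linalg.eigh(np.cov(q.T))[1][:,1];print(np.degrees(np.arctan2(e[1],e[0])))
    v,u=np.nonzero(m);print("px box",u.min(),u.max(),v.min(),v.max())
E
```

```text
1.15 [ 497.1 -323.1  312.2] [ 9.882e-01 -1.533e-01  1.000e-04 -9.000e-04] [ 0.635  0.238 -0.166  1.396  0.037  1.512 -1.407]
88 2704 96.57621329424643 ((497.1919250488281, -328.7345886230469), 39.14011764526367) ((497.9687194824219, -329.6123046875), (75.51921081542969, 75.0912094116211), 73.62097930908203)
70.67314764392373
px box 294 363 132 200
121 1008 128.4587931904874 ((497.2617492675781, -329.6455383300781), 30.892864227294922) ((497.51123046875, -329.6518859863281), (19.953824996948242, 61.277099609375), 70.82840728759766)
160.90320092513673
px box 319 339 142 202
```

Request:
arm_command([
  {"x": 0, "y": 5.4, "z": 1, "ax": 0, "ay": 0, "az": -5},
  {"x": 0, "y": 5.5, "z": 1, "ax": 0, "ay": 0, "az": -5},
  {"x": 0, "y": 5.5, "z": 0, "ax": -0.9, "ay": -5.9, "az": 0},
  {"x": 0, "y": 5.5, "z": 0, "ax": -0.9, "ay": -5.9, "az": 0},
  {"x": 0, "y": 5.5, "z": 0, "ax": -0.9, "ay": -5.9, "az": 0},
  {"x": 0, "y": 5.5, "z": 0, "ax": -0.9, "ay": -5.9, "az": 0},
  {"x": -1, "y": 5.5, "z": 0, "ax": -0.9, "ay": -5.9, "az": 0},
  {"x": 0, "y": 0, "z": 0, "ax": 0, "ay": 0, "az": 0},
])

```text
time: 2.2
position: [483.1, 59.6, 332.9]
tcp_rot: [0.938, -0.232, 0.258, -0.023]
wrist_force: [1.1, -1.2, -0.4]
gripper_width: 1.001
gripper_force: 0.0
```

```bash
python3 - <<'E'
from h import *
c=snap("w3")
E
```

```text
2.2 [483.1  59.6 332.9] [ 0.9377 -0.2315  0.2581 -0.0232] [ 0.361 -0.42  -0.55   2.008 -0.047  0.999 -2.244]
```

View pics/w3.png

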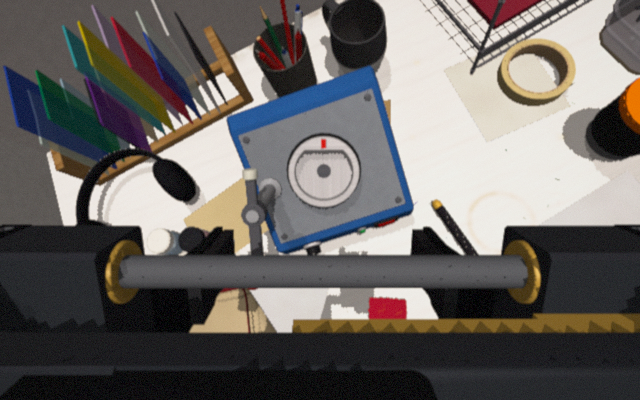

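The cup is seen square on at (323,171) with the red line at (323,144), nearly along the tool's x axis. The roller is at (250,175) and the pivot at (268,190). Now the exact fit.

```bash
cat > cup.py <<'E'
from h import *
c=load("w3");P=pts(c,c["T"]);H=hsv(c);v,u=np.mgrid[:400,:640]
tri=np.zeros((400,640),np.uint8);cv2.fillPoly(tri,[np.array([[270,130],[370,95],[400,205],[290,235]])],1)
d=np.hypot(u-323,v-171)
f=(tri>0)&(d>45)&(H[...,1]<80)
m,n,s=plane(P[f]);print("face",m.round(1),n.round(4),s,np.degrees(np.arccos(n[2])))
hh=(P-m)@n
bins=np.arange(-4,26,2);print(np.histogram(hh[d<40],bins))
rimh=np.median(hh[(d<38)&(hh>13)&(hh<22)]);floor=np.median(hh[(d>12)&(d<20)&(hh<10)]);print("rim",rimh,"floor",floor)
# rays onto rim plane
T=c["T"];K=c["K"]
def cast(uv,h):
    uv=np.atleast_2d(uv).astype(float);r=np.stack([(uv[:,0]-K[0,2])/K[0,0],(uv[:,1]-K[1,2])/K[1,1],np.ones(len(uv))],1)@T[:3,:3].T
    o=T[:3,3];t=((m+h*n-o)@n)/(r@n);return o+t[:,None]*r
rimmask=((hh>rimh-5)&(hh<rimh+6)&(d<42)).astype(np.uint8)
cs,_=cv2.findContours(rimmask,cv2.RETR_EXTERNAL,cv2.CHAIN_APPROX_NONE);k=max(cs,key=cv2.contourArea)[:,0]
el=cv2.fitEllipse(k);print("depth ellipse",el)
bm=((H[...,1]<70)&(H[...,2]>150)&(d<45)).astype(np.uint8);cs,_=cv2.findContours(cv2.morphologyEx(bm,cv2.MORPH_OPEN,np.ones((3,3))),cv2.RETR_EXTERNAL,cv2.CHAIN_APPROX_NONE);k2=max(cs,key=cv2.contourArea)[:,0];print("bright ellipse",cv2.fitEllipse(k2),cv2.contourArea(k2))
e1=np.array([1,0,0])-n*n[0];e1/=np.linalg.norm(e1);e2=np.cross(n,e1)
def circ(W):
    x=(W-m)@e1;y=(W-m)@e2;A=np.c_[2*x,2*y,np.ones_like(x)];s=np.linalg.lstsq(A,x*x+y*y,rcond=None)[0]
    return m+s[0]*e1+s[1]*e2, np.sqrt(s[2]+s[0]**2+s[1]**2)
for kk in(k,k2): 
    C,r=circ(cast(kk,rimh));print("centre(face)",C.round(1),"r",r.round(1))
red=(d<40)&((H[...,0]<8)|(H[...,0]>170))&(H[...,1]>120);rc=np.array([u[red].mean(),v[red].mean()]);print("red px",rc,red.sum())
rw=cast(rc,rimh)[0];rw-=n*((rw-m)@n)
print("red dist",np.linalg.norm(rw-C));cx=(rw-C)/np.linalg.norm(rw-C);F=C+(rimh-14)*n
print("floor",F.round(1),"cx",cx.round(3),"toolx",R.from_quat([0.9377,-0.2315,0.2581,-0.0232]).as_matrix()[:,0].round(3))
E
python3 cup.py
# flat chord

```

```text
face [605.2  15.9  90.8] [-0.4945  0.0782  0.8657] 0.7932438354526197 30.039801698395507
(array([   7,  438,  717, 1612,  595,   34,   45,   43,   33,  111, 1066,
        296,    3,    0]), array([-4, -2,  0,  2,  4,  6,  8, 10, 12, 14, 16, 18, 20, 22, 24]))
rim 17.271763977922657 floor 3.364065460906281
depth ellipse ((323.4832458496094, 171.2233123779297), (69.33048248291016, 69.93207550048828), 88.54181671142578)
bright ellipse ((323.816162109375, 172.52993774414062), (61.81689453125, 64.59579467773438), 115.63949584960938) 3173.5
centre(face) [610.3  42.2  91.3] r 42.4
centre(face) [609.1  42.5  90.6] r 37.0
red px [323.025 143.3  ] 40
red dist 35.959410175084784
floor [607.5  42.8  93.4] cx [ 0.769 -0.425  0.478] toolx [ 0.76  -0.446  0.473]
```

Request:
arm_command([
  {"x": 0.2, "y": -5.5, "z": 0, "ax": 0.9, "ay": 5.9, "az": 0},
  {"x": 0.2, "y": -5.5, "z": 0, "ax": 0.9, "ay": 5.9, "az": 0},
  {"x": 0.2, "y": -5.5, "z": 0, "ax": 0.9, "ay": 5.9, "az": 0},
  {"x": 0.2, "y": -5.5, "z": 0, "ax": 0.9, "ay": 5.9, "az": 0},
  {"x": 0.2, "y": -5.5, "z": -2, "ax": 0.9, "ay": 5.9, "az": 0},
  {"x": 0.2, "y": -5.5, "z": -5, "ax": 0, "ay": 0, "az": 4},
  {"x": 0.2, "y": -5.5, "z": -5, "ax": 0, "ay": 0, "az": 4.5},
  {"x": 0, "y": 0, "z": -1, "ax": 0, "ay": 0, "az": 0},
])

```text
time: 3.25
position: [493.6, -316.6, 213.6]
tcp_rot: [0.985, -0.174, -0.004, -0.0]
wrist_force: [-0.5, 0.0, -0.2]
gripper_width: 1.004
gripper_force: 0.0
```

```bash
python3 - <<'E'
from station import ctrl
from h import *
o=ctrl.get_obs();M=R.from_quat(o["tcp_rot"]).as_matrix()
h=np.radians(-19.1);X=np.array([np.cos(h),np.sin(h),0]);Z=np.array([0,0,-1.]);G=np.stack([X,np.cross(Z,X),Z],1)
print(o["time"],o["position"].round(1),"rotvec",np.degrees(R.from_matrix(G@M.T).as_rotvec()).round(2),"shift",(np.array([496.8,-329,99])-o["position"]).round(1))
E
```

```text
3.25 [ 493.6 -316.6  213.6] rotvec [-0.08 -0.45  0.9 ] shift [   3.2  -12.4 -114.6]
```

Request:
arm_command([
  {"x": 0, "y": 0, "z": 0, "ax": 0, "ay": 0, "az": 0},
  {"x": 0, "y": 0, "z": 0, "ax": 0, "ay": 0, "az": 0},
])

```text
time: 3.5
position: [498.4, -310.4, 219.8]
tcp_rot: [0.986, -0.169, 0.001, 0.0]
wrist_force: [0.1, 0.0, -0.2]
gripper_width: 0.994
gripper_force: 0.0
```

```bash
cat > rel.py <<'E'
import sys
from station import ctrl
from h import *
def rel(pos,X,Z):
    X,Z=np.array(X,float),np.array(Z,float);Z/=np.linalg.norm(Z);X-=Z*(X@Z);X/=np.linalg.norm(X)
    o=ctrl.get_obs();M=R.from_quat(o["tcp_rot"]).as_matrix();G=np.stack([X,np.cross(Z,X),Z],1)
    print(o["time"],o["position"].round(1),"rotvec",np.degrees(R.from_matrix(G@M.T).as_rotvec()).round(2),"shift cm",((np.array(pos)-o["position"])/10).round(2),"F",o["wrist_force"].round(1),"q",o["joint_positions"].round(2),"w",round(o["gripper_width"],3))
E
python3 - <<'E'
from rel import *
h=np.radians(-19.1);rel([496.8,-329,99],[np.cos(h),np.sin(h),0],[0,0,-1])
E
```

```text
3.5 [ 498.4 -310.4  219.8] rotvec [0.04 0.08 0.41] shift cm [ -0.16  -1.86 -12.08] F [ 0.1  0.  -0.2] q [ 0.59  0.25 -0.13  1.57  0.03  1.32 -1.46] w 0.994
```

Request:
arm_command([
  {"x": -0.16, "y": -1.86, "z": -2.0, "ax": 0, "ay": 0, "az": 0.4},
  {"x": 0, "y": 0, "z": 0, "ax": 0, "ay": 0, "az": 0},
  {"x": 0, "y": 0, "z": 0, "ax": 0, "ay": 0, "az": 0},
])

```text
time: 3.88
position: [496.3, -329.0, 198.6]
tcp_rot: [0.986, -0.166, -0.0, -0.0]
wrist_force: [1.2, 0.1, -0.2]
gripper_width: 0.998
gripper_force: 0.0
```

```bash
cat > bar.py <<'E'
from rel import *
def barrel(name):
    c=snap(name);P=pts(c,c["hand_eye"]);H=hsv(c)   # tool frame
    zt=c.get("zt")
    o=(H[...,0]<25)&(H[...,0]>5)&(H[...,1]>150)&(H[...,2]>80)&(np.hypot(P[...,0],P[...,1])<90)&(P[...,2]<250)
    z=P[...,2][o];print("tool z pct",np.percentile(z,[2,20,50,80,98]).round(1))
    return c,P,o
E
python3 - <<'E'
from bar import *
c,P,o=barrel("w4")
W=pts(c,c["T"])
for lo,hi in((90,101),(122,135)):
    m=o&(W[...,2]>lo)&(W[...,2]<hi);q=W[m][:,:2].astype(np.float32);e=np.linalg.eigh(np.cov(q.T))[1][:,1]
    print(np.median(W[m][:,2]),cv2.minEnclosingCircle(q),cv2.minAreaRect(q),np.degrees(np.arctan2(e[1],e[0])))
h=np.radians(-19.1);rel([496.8,-329,99],[np.cos(h),np.sin(h),0],[0,0,-1])
E
```

```text
3.875 [ 496.3 -329.   198.6] [ 9.861e-01 -1.663e-01 -1.000e-04 -1.000e-04] [ 0.607  0.285 -0.12   1.573  0.035  1.287 -1.422]
tool z pct [-91.1  70.3 101.6 102.4 103.6]
96.57364137123562 ((496.8076171875, -329.2631530761719), 39.20153045654297) ((498.2863464355469, -329.6471862792969), (76.28306579589844, 75.13274383544922), 69.64064025878906) 70.78294528319414
128.44839429601205 ((497.6189270019531, -328.6111145019531), 30.94489288330078) ((497.7337951660156, -329.3548889160156), (19.848194122314453, 61.15436935424805), 71.41433715820312) 161.12896797147707
3.925 [ 496.5 -328.8  198.9] rotvec [0.   0.02 0.01] shift cm [ 0.03 -0.02 -9.99] F [ 0.2 -0.6  0.3] q [ 0.61  0.28 -0.12  1.57  0.03  1.29 -1.42] w 1.001
```

Consistent. I'll go down, grip and lift.

Request:
arm_command([
  {"x": 0, "y": 0, "z": -3.5, "ax": 0, "ay": 0, "az": 0},
  {"x": 0, "y": 0, "z": -3.5, "ax": 0, "ay": 0, "az": 0},
  {"x": 0, "y": 0, "z": -2.0, "ax": 0, "ay": 0, "az": 0},
  {"x": 0, "y": 0, "z": -1.0, "ax": 0, "ay": 0, "az": 0},
  {"x": 0, "y": 0, "z": 0, "ax": 0, "ay": 0, "az": 0},
])

```text
time: 4.55
position: [496.4, -328.8, 98.6]
tcp_rot: [0.986, -0.166, -0.0, -0.0]
wrist_force: [-0.5, 0.8, 0.6]
gripper_width: 0.999
gripper_force: 0.0
```

Request:
arm_command([
  {"x": 0, "y": 0, "z": 0, "ax": 0, "ay": 0, "az": 0},
  {"x": 0, "y": 0, "z": 0, "ax": 0, "ay": 0, "az": 0},
  {"x": 0, "y": 0, "z": 0, "ax": 0, "ay": 0, "az": 0},
  {"x": 0, "y": 0, "z": 0, "ax": 0, "ay": 0, "az": 0},
  {"x": 0, "y": 0, "z": 0, "ax": 0, "ay": 0, "az": 0},
  {"x": 0, "y": 0, "z": 0, "ax": 0, "ay": 0, "az": 0},
], gripper=-1, squeeze=40)

```text
time: 5.3
position: [496.3, -329.1, 98.5]
tcp_rot: [0.986, -0.166, -0.0, 0.0]
wrist_force: [-0.3, -0.4, -0.1]
gripper_width: 0.402
gripper_force: 0.0
```

Request:
arm_command([
  {"x": 0, "y": 0, "z": 3, "ax": 0, "ay": 0, "az": 0},
  {"x": 0, "y": 0, "z": 4, "ax": 0, "ay": 0, "az": 0},
  {"x": 0, "y": 0, "z": 4, "ax": 0, "ay": 0, "az": 0},
  {"x": 0, "y": 0, "z": 4, "ax": 0, "ay": 0, "az": 0},
  {"x": 0, "y": 0, "z": 0, "ax": 0, "ay": 0, "az": 0},
])

```text
time: 5.92
position: [497.7, -329.8, 252.2]
tcp_rot: [0.986, -0.166, 0.003, 0.001]
wrist_force: [-0.3, -0.1, -0.6]
gripper_width: 0.009
gripper_force: 0.0
```

```bash
python3 - <<'E'
from bar import *
c,P,o=barrel("w5")
for lo,hi in((-38,-20),(-12,8)):
    m=o&(P[...,2]>lo)&(P[...,2]<hi)
    q=P[m][:,:2].astype(np.float32)
    if len(q)>20: print(lo,len(q),np.median(P[m][:,2]),cv2.minEnclosingCircle(q),cv2.minAreaRect(q))
h=np.radians(-19.1);rel([496.8,-329,99],[np.cos(h),np.sin(h),0],[0,0,-1])
E
```

```text
5.925 [ 497.7 -329.8  252.2] [ 0.9861 -0.1661  0.0028  0.0011] [ 0.606  0.255 -0.118  1.497  0.031  1.385 -1.419]
tool z pct [-98.9 123.2 154.9 155.9 157.3]
5.975 [ 496.8 -329.4  249.9] rotvec [0.09 0.13 0.03] shift cm [ -0.     0.04 -15.09] F [ 0.4 -0.6 -0.6] q [ 0.61  0.26 -0.12  1.5   0.03  1.38 -1.42] w 0.005
```

View pics/w5.png

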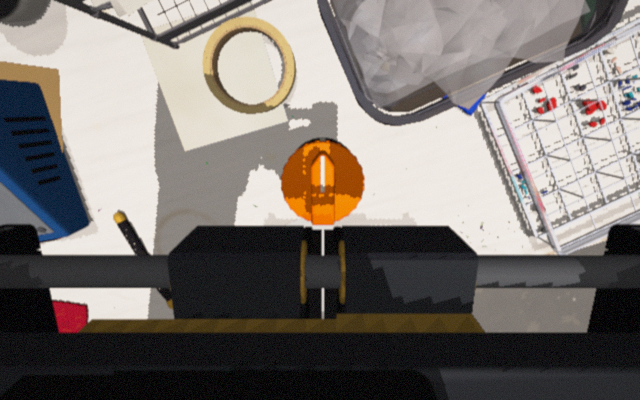

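The fingers hadn't closed before I lifted, and the barrel still stands untouched at (323,180). I'll open half-way, go down again and wait for the full close this time.

Request:
arm_command([
  {"x": 0, "y": 0, "z": 0, "ax": 0, "ay": 0, "az": 0},
  {"x": 0, "y": 0, "z": 0, "ax": 0, "ay": 0, "az": 0},
  {"x": 0, "y": 0, "z": 0, "ax": 0, "ay": 0, "az": 0},
  {"x": 0, "y": 0, "z": 0, "ax": 0, "ay": 0, "az": 0},
  {"x": 0, "y": 0, "z": 0, "ax": 0, "ay": 0, "az": 0},
  {"x": 0, "y": 0, "z": 0, "ax": 0, "ay": 0, "az": 0},
], gripper=0.1)

```text
time: 6.72
position: [496.3, -329.1, 248.5]
tcp_rot: [0.986, -0.166, -0.0, 0.0]
wrist_force: [0.4, -0.6, 0.7]
gripper_width: 0.53
gripper_force: 0.0
```

```bash
python3 - <<'E'
from bar import *
c,P,o=barrel("w6")
W=pts(c,c["T"])
for lo,hi in((90,101),(122,135)):
    m=o&(W[...,2]>lo)&(W[...,2]<hi);q=W[m][:,:2].astype(np.float32);e=np.linalg.eigh(np.cov(q.T))[1][:,1]
    print(np.median(W[m][:,2]),cv2.minEnclosingCircle(q),cv2.minAreaRect(q))
h=np.radians(-19.1);rel([496.8,-329,99],[np.cos(h),np.sin(h),0],[0,0,-1])
E
```

```text
6.725 [ 496.3 -329.1  248.5] [ 9.861e-01 -1.662e-01 -0.000e+00  1.000e-04] [ 0.606  0.258 -0.118  1.501  0.031  1.384 -1.419]
tool z pct [-98.6 119.7 151.3 152.3 153.5]
96.58863633676387 ((497.1099548339844, -329.1090393066406), 39.10957336425781) ((497.94403076171875, -329.4949645996094), (76.21088409423828, 75.62471771240234), 72.06744384765625)
128.44698261748178 ((497.42132568359375, -329.7918701171875), 30.9538631439209) ((497.72662353515625, -329.6304931640625), (19.72780990600586, 61.393882751464844), 70.23200225830078)
6.775 [ 496.3 -329.1  248.5] rotvec [ 0.01 -0.    0.03] shift cm [ 5.000e-02  1.000e-02 -1.495e+01] F [-0.  -0.3  0.1] q [ 0.61  0.26 -0.12  1.5   0.03  1.38 -1.42] w 0.541
```

Request:
arm_command([
  {"x": 0.05, "y": 0, "z": -4, "ax": 0, "ay": 0, "az": 0},
  {"x": 0, "y": 0, "z": -4, "ax": 0, "ay": 0, "az": 0},
  {"x": 0, "y": 0, "z": -4, "ax": 0, "ay": 0, "az": 0},
  {"x": 0, "y": 0, "z": -2, "ax": 0, "ay": 0, "az": 0},
  {"x": 0, "y": 0, "z": -0.9, "ax": 0, "ay": 0, "az": 0},
  {"x": 0, "y": 0, "z": 0, "ax": 0, "ay": 0, "az": 0},
])

```text
time: 7.52
position: [496.8, -329.1, 99.6]
tcp_rot: [0.986, -0.166, -0.0, -0.0]
wrist_force: [-0.2, 0.5, 0.4]
gripper_width: 0.551
gripper_force: 0.0
```

Request:
arm_command([
  {"x": 0, "y": 0, "z": 0, "ax": 0, "ay": 0, "az": 0},
  {"x": 0, "y": 0, "z": 0, "ax": 0, "ay": 0, "az": 0},
  {"x": 0, "y": 0, "z": 0, "ax": 0, "ay": 0, "az": 0},
  {"x": 0, "y": 0, "z": 0, "ax": 0, "ay": 0, "az": 0},
  {"x": 0, "y": 0, "z": 0, "ax": 0, "ay": 0, "az": 0},
  {"x": 0, "y": 0, "z": 0, "ax": 0, "ay": 0, "az": 0},
], gripper=-1, squeeze=40)

```text
time: 8.28
position: [496.9, -329.3, 99.8]
tcp_rot: [0.986, -0.166, 0.0, 0.0]
wrist_force: [-0.2, 0.5, 2.9]
gripper_width: 0.226
gripper_force: 40.0
```

Request:
arm_command([
  {"x": 0, "y": 0, "z": 3, "ax": 0, "ay": 0, "az": 0},
  {"x": 0, "y": 0, "z": 5, "ax": 0, "ay": 0, "az": 0},
  {"x": 0, "y": 0, "z": 6, "ax": 0, "ay": 0, "az": 0},
  {"x": 0, "y": 0, "z": 4, "ax": 0, "ay": 0, "az": 0},
  {"x": 0, "y": 0, "z": 0, "ax": 0, "ay": 0, "az": 0},
  {"x": 0, "y": 0, "z": 0, "ax": 0, "ay": 0, "az": 0},
])

```text
time: 9.02
position: [496.2, -328.6, 277.5]
tcp_rot: [0.986, -0.166, -0.001, -0.001]
wrist_force: [0.6, 0.4, -4.1]
gripper_width: 0.225
gripper_force: 40.0
```

```bash
python3 - <<'E'
from bar import *
c,P,o=barrel("w7")
for lo,hi in((-38,-20),(-5,8)):
    m=o&(P[...,2]>lo)&(P[...,2]<hi)
    q=P[m][:,:2].astype(np.float32)
    if len(q)>20: print(lo,len(q),np.median(P[m][:,2]),cv2.minEnclosingCircle(q),cv2.minAreaRect(q))
# where to hold: floor + 99.7 along axis, hover 45 more
n=np.array([-.4945,.0782,.8657]);F=np.array([608.7,42.5,94.1]);cx=np.array([.766,-.434,.477])
rel(F+(99.7+50)*n,cx,-n)
E
```

```text
9.025 [ 496.2 -328.6  277.5] [ 9.861e-01 -1.660e-01 -1.400e-03 -5.000e-04] [ 0.604  0.249 -0.117  1.452  0.029  1.445 -1.418]
tool z pct [-99.1 -29.4   0.7   3.5   6.5]
-38 3365 -28.63550955156333 ((4.011712551116943, 0.13221850991249084), 27.592355728149414) ((4.151580810546875, -2.4760303497314453), (53.742801666259766, 38.43000793457031), 18.425254821777344)
-5 5689 3.250695674496342 ((0.381618857383728, -0.1964550018310547), 38.81210708618164) ((2.8451595306396484, -5.094551086425781), (77.28535461425781, 66.02799224853516), 26.130943298339844)
9.075 [ 496.  -328.6  277.1] rotvec [ -2.77 -30.13  -7.69] shift cm [ 3.87 38.28 -5.34] F [ 0.5 -0.2 -4.1] q [ 0.6   0.25 -0.12  1.45  0.03  1.45 -1.42] w 0.227
```

View pics/w7.png

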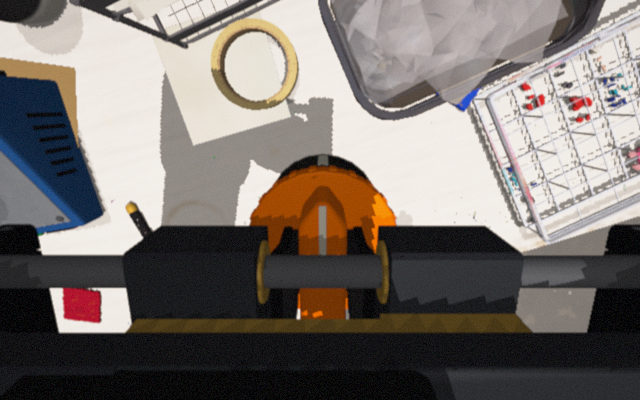

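The barrel is held squarely: lid at (0.4, −0.2) mm in the tool frame, white line along tool x. Moving to hover over the cup.

Request:
arm_command([
  {"x": 0.4, "y": 3.8, "z": 0.5, "ax": -0.3, "ay": -3, "az": -0.8},
  {"x": 0.4, "y": 3.8, "z": 0.5, "ax": -0.3, "ay": -3, "az": -0.8},
  {"x": 0.4, "y": 3.8, "z": 0, "ax": -0.3, "ay": -3, "az": -0.8},
  {"x": 0.4, "y": 3.8, "z": 0, "ax": -0.3, "ay": -3, "az": -0.8},
  {"x": 0.4, "y": 3.8, "z": 0, "ax": -0.3, "ay": -3, "az": -0.8},
  {"x": 0.4, "y": 3.8, "z": 0, "ax": -0.3, "ay": -3, "az": -0.8},
  {"x": 0.4, "y": 3.8, "z": 0, "ax": -0.3, "ay": -3, "az": -0.8},
  {"x": 0.4, "y": 3.8, "z": 0, "ax": -0.3, "ay": -3, "az": -0.8},
])

```text
time: 10.07
position: [527.7, -23.9, 287.2]
tcp_rot: [0.954, -0.217, 0.207, -0.014]
wrist_force: [0.4, 1.1, -3.4]
gripper_width: 0.222
gripper_force: 40.0
```

Request:
arm_command([
  {"x": 0.3, "y": 3.8, "z": 0, "ax": -0.3, "ay": -3, "az": -0.8},
  {"x": 0.3, "y": 3.8, "z": 0, "ax": -0.3, "ay": -3, "az": -0.8},
  {"x": 0, "y": 0, "z": 0, "ax": 0, "ay": 0, "az": 0},
  {"x": 0, "y": 0, "z": 0, "ax": 0, "ay": 0, "az": 0},
  {"x": 0, "y": 0, "z": 0, "ax": 0, "ay": 0, "az": 0},
])

```text
time: 10.7
position: [534.6, 49.6, 288.7]
tcp_rot: [0.938, -0.229, 0.258, -0.017]
wrist_force: [0.7, -0.4, -3.8]
gripper_width: 0.226
gripper_force: 40.0
```

```bash
cat > tgt.py <<'E'
from rel import *
n=np.array([-.4945,.0782,.8657]);F=np.array([608.7,42.5,94.1]);cx=np.array([.766,-.434,.477])
def go(h): rel(F-0.4*cx+(99.5+h)*n,cx,-n)
def at():
    o=ctrl.get_obs();M=R.from_quat(o["tcp_rot"]).as_matrix();d=o["position"]-99.5*n-(F-.4*cx);cy=np.cross(n,cx)
    print("cupframe x,y,z",(d@cx).round(1),(d@cy).round(1),(d@n).round(1),"F cup",np.round([o["wrist_force"]@a for a in(cx,cy,n)],1),"M",o["moment"].round(2))
E
python3 -c "
from tgt import *
go(50);at()"
```

```text
10.7 [534.6  49.6 288.7] rotvec [ 0.23 -0.06  0.52] shift cm [-0.01  0.48 -6.54] F [ 0.7 -0.4 -3.8] q [ 0.36 -0.26 -0.58  2.    0.08  0.88 -2.32] w 0.226
cupframe x,y,z 33.3 5.9 106.2 F cup [-1.1 -0.7 -3.6] M [0.22 1.12 0.02]
```

Request:
arm_command([
  {"x": 0, "y": 0.24, "z": -3.2, "ax": 0.2, "ay": 0, "az": 0.5},
  {"x": 0, "y": 0.24, "z": -3.3, "ax": 0, "ay": 0, "az": 0},
  {"x": 0, "y": 0, "z": 0, "ax": 0, "ay": 0, "az": 0},
  {"x": 0, "y": 0, "z": 0, "ax": 0, "ay": 0, "az": 0},
])

```text
time: 11.2
position: [535.5, 55.4, 225.9]
tcp_rot: [0.939, -0.225, 0.259, -0.02]
wrist_force: [0.1, 0.3, -3.1]
gripper_width: 0.228
gripper_force: 40.0
```

```bash
python3 - <<'E'
from tgt import *
go(18);at()
c=snap("w8")
for nm in("scene","top"):
    c=ctrl.read_camera(nm);np.savez("%s1.npz"%nm,**c)
    x,y,w,h=(240,120,110,125) if nm=="scene" else (240,95,115,115)
    cv2.imwrite("pics/%s1.png"%nm,cv2.resize(c["frame"][y:y+h,x:x+w,::-1],None,fx=4,fy=4,interpolation=cv2.INTER_CUBIC))
a,b=[cv2.imread("pics/%s1.png"%k) for k in("scene","top")]
b=cv2.resize(b,(400,500));a=cv2.resize(a,(400,500));cv2.imwrite("pics/hov.png",np.hstack([a,b]))
E
```

```text
11.2 [535.5  55.4 225.9] rotvec [ 0.03  0.12 -0.05] shift cm [ 1.48 -0.35 -3.03] F [ 0.1  0.3 -3.1] q [ 0.37 -0.21 -0.63  2.1   0.13  0.74 -2.4 ] w 0.228
cupframe x,y,z 1.6 1.7 51.8 F cup [-1.5 -0.2 -2.7] M [ 0.33  1.05 -0.06]
11.2 [535.5  55.4 225.9] [ 0.9391 -0.2247  0.2594 -0.0204] [ 0.368 -0.21  -0.627  2.098  0.135  0.737 -2.397]
```

View pics/hov.png

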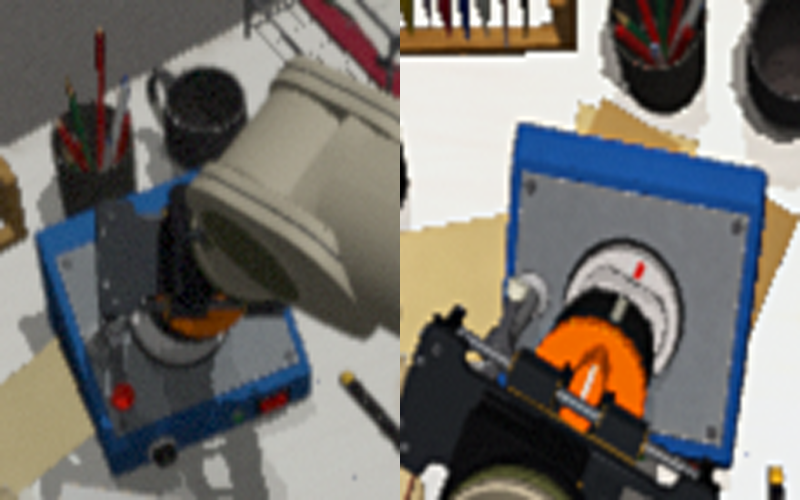

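The hover looks good: the barrel stripe, the grip line and the cup's red line are in line, and the gripper is clear of the arm. Down to just above the rim.

Request:
arm_command([
  {"x": 0.5, "y": -0.15, "z": -1.0, "ax": 0, "ay": 0.1, "az": 0},
  {"x": 0.5, "y": -0.1, "z": -1.0, "ax": 0, "ay": 0, "az": 0},
  {"x": 0.48, "y": -0.1, "z": -1.0, "ax": 0, "ay": 0, "az": 0},
  {"x": 0, "y": 0, "z": 0, "ax": 0, "ay": 0, "az": 0},
  {"x": 0, "y": 0, "z": 0, "ax": 0, "ay": 0, "az": 0},
])

```text
time: 11.98
position: [549.6, 52.3, 194.5]
tcp_rot: [0.94, -0.224, 0.258, -0.02]
wrist_force: [-0.3, 0.3, -3.8]
gripper_width: 0.226
gripper_force: 40.0
```

```bash
python3 -c "
from tgt import *
go(18);at();go(6)"
```

```text
11.975 [549.6  52.3 194.5] rotvec [ 0.04 -0.07 -0.08] shift cm [ 0.07 -0.04  0.11] F [-0.3  0.3 -3.8] q [ 0.39 -0.13 -0.66  2.11  0.22  0.67 -2.46] w 0.226
cupframe x,y,z -1.2 -0.1 17.4 F cup [-2.2 -0.4 -3.1] M [ 0.23  1.14 -0.02]
11.975 [549.6  52.3 194.5] rotvec [ 0.04 -0.07 -0.08] shift cm [ 0.66 -0.14 -0.93] F [-0.3  0.3 -3.8] q [ 0.39 -0.13 -0.66  2.11  0.22  0.67 -2.46] w 0.226
```

Request:
arm_command([
  {"x": 0.33, "y": -0.07, "z": -0.3, "ax": 0, "ay": 0, "az": 0},
  {"x": 0.16, "y": -0.03, "z": -0.3, "ax": 0, "ay": 0, "az": 0},
  {"x": 0, "y": 0, "z": 0, "ax": 0, "ay": 0, "az": 0},
])

```text
time: 12.35
position: [554.5, 51.1, 188.2]
tcp_rot: [0.94, -0.224, 0.258, -0.02]
wrist_force: [0.1, 0.1, -3.2]
gripper_width: 0.223
gripper_force: 40.0
```

```bash
python3 -c "
from tgt import *
at();go(4)"
```

```text
cupframe x,y,z -0.0 -0.1 9.5 F cup [-1.5 -0.4 -2.8] M [ 0.22  1.1  -0.02]
12.35 [554.5  51.1 188.2] rotvec [ 0.04 -0.08 -0.07] shift cm [ 0.28 -0.04 -0.47] F [ 0.1  0.1 -3.2] q [ 0.39 -0.11 -0.66  2.11  0.24  0.66 -2.48] w 0.223
```

Request:
arm_command([
  {"x": 0.14, "y": -0.02, "z": -0.24, "ax": 0, "ay": 0, "az": 0},
  {"x": 0.14, "y": -0.02, "z": -0.23, "ax": 0, "ay": 0, "az": 0},
  {"x": 0, "y": 0, "z": 0, "ax": 0, "ay": 0, "az": 0},
])

```text
time: 12.72
position: [557.2, 50.8, 183.5]
tcp_rot: [0.94, -0.224, 0.258, -0.02]
wrist_force: [0.3, 0.1, -3.8]
gripper_width: 0.224
gripper_force: 40.0
```

Request:
arm_command([
  {"x": 0.1, "y": -0.02, "z": -0.17, "ax": 0, "ay": 0, "az": 0},
  {"x": 0.1, "y": -0.02, "z": -0.17, "ax": 0, "ay": 0, "az": 0},
  {"x": 0, "y": 0, "z": 0, "ax": 0, "ay": 0, "az": 0},
])

```text
time: 13.1
position: [559.3, 50.5, 180.4]
tcp_rot: [0.94, -0.224, 0.258, -0.02]
wrist_force: [-0.0, -0.7, -2.8]
gripper_width: 0.229
gripper_force: 40.0
```

```bash
python3 -c "
from tgt import *
at();go(0)"
```

```text
cupframe x,y,z 0.3 0.1 0.3 F cup [-1.1 -1.  -2.4] M [0.27 1.11 0.06]
13.1 [559.3  50.5 180.4] rotvec [ 0.05 -0.05 -0.08] shift cm [-0.01  0.   -0.04] F [-0.  -0.7 -2.8] q [ 0.4  -0.09 -0.67  2.11  0.27  0.64 -2.5 ] w 0.229
```

Still no contact, so I'll push on gently until the floor is felt.

Request:
arm_command([
  {"x": 0.05, "y": 0, "z": -0.09, "ax": 0, "ay": 0, "az": 0},
  {"x": 0.05, "y": 0, "z": -0.09, "ax": 0, "ay": 0, "az": 0},
  {"x": 0, "y": 0, "z": 0, "ax": 0, "ay": 0, "az": 0},
])

```text
time: 13.48
position: [560.5, 50.5, 180.7]
tcp_rot: [0.939, -0.224, 0.259, -0.019]
wrist_force: [-25.5, -0.3, 25.1]
gripper_width: 0.227
gripper_force: 40.0
```

```bash
python3 -c "
from tgt import *
at();go(0)"
```

```text
cupframe x,y,z 1.2 0.7 -0.1 F cup [-7.4 -7.  34.4] M [-0.42  3.21 -0.61]
13.475 [560.5  50.5 180.7] rotvec [ 0.15  0.03 -0.07] shift cm [-0.13 -0.01 -0.07] F [-25.5  -0.3  25.1] q [ 0.4  -0.09 -0.67  2.11  0.28  0.64 -2.51] w 0.227
```

The floor is felt with 34 N along the axis. I'll ease off and release slowly.

Request:
arm_command([
  {"x": -0.08, "y": 0, "z": 0.1, "ax": 0, "ay": 0, "az": 0},
  {"x": 0, "y": 0, "z": 0, "ax": 0, "ay": 0, "az": 0},
], squeeze=5)

```text
time: 13.72
position: [559.9, 50.4, 180.3]
tcp_rot: [0.939, -0.224, 0.259, -0.02]
wrist_force: [-4.9, -0.3, 4.3]
gripper_width: 0.231
gripper_force: 5.0
```

Request:
arm_command([
  {"x": 0, "y": 0, "z": 0, "ax": 0, "ay": 0, "az": 0},
  {"x": 0, "y": 0, "z": 0, "ax": 0, "ay": 0, "az": 0},
  {"x": 0, "y": 0, "z": 0, "ax": 0, "ay": 0, "az": 0},
  {"x": 0, "y": 0, "z": 0, "ax": 0, "ay": 0, "az": 0},
], gripper=-0.2)

```text
time: 14.22
position: [559.6, 50.5, 179.6]
tcp_rot: [0.94, -0.224, 0.258, -0.02]
wrist_force: [0.4, -1.2, -0.3]
gripper_width: 0.394
gripper_force: 0.0
```

```bash
python3 -c "
from tgt import *
at();go(60)"
```

```text
cupframe x,y,z 0.1 0.1 -0.5 F cup [ 0.7 -1.  -0.5] M [0.19 0.57 0.  ]
14.225 [559.6  50.5 179.6] rotvec [ 0.04 -0.05 -0.09] shift cm [-3.    0.47  5.24] F [ 0.4 -1.2 -0.3] q [ 0.4  -0.09 -0.67  2.11  0.27  0.64 -2.51] w 0.394
```

Request:
arm_command([
  {"x": -0.5, "y": 0.08, "z": 0.87, "ax": 0, "ay": 0, "az": 0},
  {"x": -1.0, "y": 0.16, "z": 1.73, "ax": 0, "ay": 0, "az": 0},
  {"x": -1.5, "y": 0.24, "z": 2.6, "ax": 0, "ay": 0, "az": 0},
  {"x": -1.5, "y": 0.24, "z": 2.6, "ax": 0, "ay": 0, "az": 0},
  {"x": -1.5, "y": 0.24, "z": 2.6, "ax": 0, "ay": 0, "az": 0},
  {"x": -1.0, "y": 0.16, "z": 1.7, "ax": 0, "ay": 0, "az": 0},
  {"x": 0, "y": 0, "z": 0, "ax": 0, "ay": 0, "az": 0},
  {"x": 0, "y": 0, "z": 0, "ax": 0, "ay": 0, "az": 0},
])

```text
time: 15.22
position: [489.4, 61.6, 300.0]
tcp_rot: [0.94, -0.224, 0.258, -0.02]
wrist_force: [-0.7, 0.1, 0.5]
gripper_width: 0.404
gripper_force: 0.0
```

```bash
python3 - <<'E'
from tgt import *
at();c=snap("w9");W=pts(c,c["T"]);H=hsv(c);cy=np.cross(n,cx)
D=W-F;x,y,z=D@cx,D@cy,D@n
o=(H[...,0]<25)&(H[...,0]>5)&(H[...,1]>150)&(H[...,2]>80)&(z<150)&(z>80)&(np.hypot(x,y)<70)
for lo,hi in((88,101),(121,136)):
    m=o&(z>lo)&(z<hi);q=np.stack([x[m],y[m]],1).astype(np.float32);pm=plane(W[m])
    print(lo,len(q),np.median(z[m]),cv2.minEnclosingCircle(q),cv2.minAreaRect(q),"tilt",np.degrees(np.arccos(pm[1]@n)))
# arm: steel/white/red parts left of the cup
r=((H[...,0]<6)|(H[...,0]>172))&(H[...,1]>150)&(H[...,2]>70)&(z>80)&(z<160)&(y>20)
if r.any(): print("knob",r.sum(),[np.percentile(a[r],[5,50,95]).round(1) for a in(x,y,z)],np.argwhere(r).mean(0))
E
```

```text
cupframe x,y,z -1.1 -0.3 139.2 F cup [-0.3 -0.1  0.8] M [0.17 0.6  0.  ]
15.225 [489.4  61.6 300. ] [ 0.9396 -0.2243  0.2578 -0.0199] [ 0.333 -0.386 -0.558  2.057 -0.007  0.928 -2.278]
88 4093 96.10073113237243 ((-1.7188023328781128, 0.12882553040981293), 39.59605026245117) ((-0.40210723876953125, 0.4321479797363281), (75.97123718261719, 77.68202209472656), 0.08726426213979721) tilt nan
121 1550 127.97325449762161 ((-0.9764806628227234, -0.3866695761680603), 31.254121780395508) ((-0.7540855407714844, 0.38916015625), (62.04844284057617, 19.579740524291992), 0.45245328545570374) tilt nan<stdin>:7: RuntimeWarning: invalid value encountered in arccos
```

View pics/w9.png

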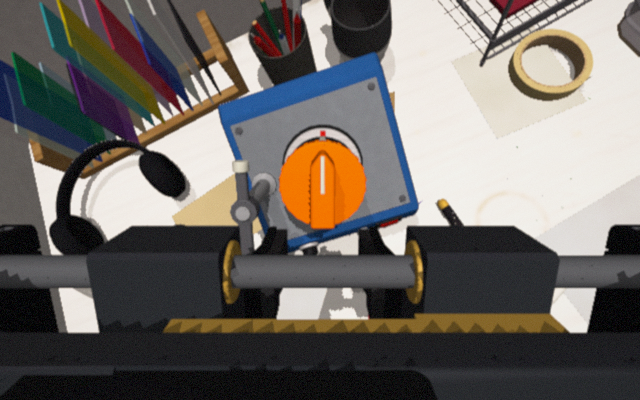

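The barrel is home (lid 96.1 mm and bar 128.0 mm above the floor, turned under 0.5°). The roller is at (240,167) and the hub at (243,211), with the knob hidden behind the gripper. I'll compute the knob geometry and approach.

```bash
cat > arm.py <<'E'
from tgt import *
a=np.array([1,0,0])-n*n[0];a=np.array([-n[0]*n[2],-n[1]*n[2],n[0]**2+n[1]**2]);a/=np.linalg.norm(a);b=np.cross(n,a)
def knob(th): r=-np.cos(th)*a+np.sin(th)*b; return F+72*b+55*r, r
def gok(th,z):
    p,r=knob(th);rel(p+z*n,r,-n)
def loc(P): D=P-F-72*b; return D@a,D@b,D@n
E
python3 - <<'E'
from arm import *
print("a",a.round(3),"b",b.round(3))
c=load("w9");W=pts(c,c["T"]);H=hsv(c);x,y,z=loc(W);v,u=np.mgrid[:400,:640]
for nm,(cu,cv_,rr) in dict(roller=(240,167,6),hub=(243,211,7)).items():
    m=(np.hypot(u-cu,v-cv_)<rr)&(z>85)&(z<160);print(nm,[np.percentile(k[m],[5,50,95]).round(1) for k in(x,y,z)])
for t in("scene","top"):
    c=dict(np.load(t+"1.npz"));W=pts(c);H=hsv(c);x,y,z=loc(W)
    r=((H[...,0]<6)|(H[...,0]>172))&(H[...,1]>150)&(H[...,2]>80)&(z>100)&(z<150)&(np.hypot(x,y)<80)
    if r.any(): print(t,r.sum(),[np.percentile(k[r],[5,50,95]).round(1) for k in(x,y,z)])
o=ctrl.get_obs();print((knob(.278)[0]+175*n-o["position"]).round(1))
E
```

```text
a [ 0.855 -0.135  0.501] b [0.156 0.988 0.   ]
roller [array([33.4, 37.4, 41.1]), array([-16. , -12.4,  -8.4]), array([111.3, 113.4, 114.6])]
hub [array([-3.5,  1.2,  5.6]), array([-5.5, -1.3,  3.4]), array([111.7, 114.1, 115.2])]
scene 35 [array([-63. , -55.6, -47.8]), array([ 9.9, 16.9, 23.9]), array([129.4, 138.8, 141.9])]
[  1.2  87.9 -80.5]
```

Request:
arm_command([
  {"x": 0, "y": 1.1, "z": 0, "ax": -5.0, "ay": 0.8, "az": 8.8},
  {"x": 0, "y": 1.1, "z": 0, "ax": -5.0, "ay": 0.8, "az": 8.8},
  {"x": 0, "y": 1.1, "z": 0, "ax": -5.0, "ay": 0.8, "az": 8.8},
  {"x": 0, "y": 1.1, "z": 0, "ax": -5.0, "ay": 0.8, "az": 8.8},
  {"x": 0, "y": 1.1, "z": 0, "ax": -5.0, "ay": 0.8, "az": 8.8},
  {"x": 0, "y": 1.1, "z": 0, "ax": -5.0, "ay": 0.8, "az": 8.8},
  {"x": 0, "y": 1.1, "z": 0, "ax": -5.0, "ay": 0.8, "az": 8.8},
  {"x": 0, "y": 1.1, "z": 0, "ax": -5.0, "ay": 0.8, "az": 8.8},
])

```text
time: 16.27
position: [489.4, 149.9, 299.3]
tcp_rot: [0.858, 0.444, 0.207, 0.152]
wrist_force: [0.2, -0.5, 0.7]
gripper_width: 0.398
gripper_force: 0.0
```

Request:
arm_command([
  {"x": 0, "y": 0, "z": 0, "ax": -5.0, "ay": 0.8, "az": 8.8},
  {"x": 0, "y": 0, "z": 0, "ax": -5.0, "ay": 0.8, "az": 8.8},
  {"x": 0, "y": 0, "z": 0, "ax": -5.0, "ay": 0.8, "az": 8.8},
  {"x": 0, "y": 0, "z": 0, "ax": -5.0, "ay": 0.8, "az": 8.8},
  {"x": 0, "y": 0, "z": 0, "ax": -5.0, "ay": 0.8, "az": 8.8},
  {"x": 0, "y": 0, "z": 0, "ax": -5.0, "ay": 0.8, "az": 8.8},
  {"x": 0, "y": 0, "z": 0, "ax": -5.0, "ay": 0.8, "az": 8.8},
  {"x": 0, "y": 0, "z": 0, "ax": -5.0, "ay": 0.8, "az": 8.8},
])

```text
time: 17.27
position: [489.4, 149.5, 299.3]
tcp_rot: [0.363, 0.896, 0.057, 0.25]
wrist_force: [-0.4, -0.2, 0.6]
gripper_width: 0.399
gripper_force: 0.0
```

```bash
python3 -c "
from arm import *
gok(.29,220)"
```

```text
17.275 [489.4 149.5 299.3] rotvec [-9.03  1.13 16.06] shift cm [-2.09  0.4  -4.11] F [-0.4 -0.2  0.6] q [-0.21 -0.27 -0.35  2.    0.29  1.01  0.13] w 0.399
```

Request:
arm_command([
  {"x": -1.0, "y": 0.2, "z": -2.0, "ax": -4.5, "ay": 0.6, "az": 8.0},
  {"x": -1.1, "y": 0.2, "z": -2.1, "ax": -4.5, "ay": 0.6, "az": 8.0},
  {"x": 0, "y": 0, "z": 0, "ax": 0, "ay": 0, "az": 0},
  {"x": 0, "y": 0, "z": 0, "ax": 0, "ay": 0, "az": 0},
])

```text
time: 17.77
position: [469.0, 153.7, 260.1]
tcp_rot: [0.219, 0.941, 0.019, 0.259]
wrist_force: [-0.4, 0.5, 0.3]
gripper_width: 0.401
gripper_force: 0.0
```

```bash
python3 - <<'E'
from arm import *
c=snap("w10");W=pts(c,c["T"]);H=hsv(c);x,y,z=loc(W);v,u=np.mgrid[:400,:640]
r=((H[...,0]<6)|(H[...,0]>172))&(H[...,1]>150)&(H[...,2]>70)&(z>90)&(z<150)&(np.hypot(x,y)<90)
for s,m in(("all",r),("top",r&(z>134))):
    if m.any(): print(s,m.sum(),[np.percentile(k[m],[3,50,97]).round(1) for k in(x,y,z)],cv2.minEnclosingCircle(np.stack([x[m],y[m]],1).astype(np.float32)),u[m].mean(),v[m].mean())
gok(.29,220);gok(.29,112)
E
```

```text
17.775 [469.  153.7 260.1] [0.2189 0.9406 0.0192 0.2586] [-0.261 -0.289 -0.346  2.105  0.321  0.945  0.36 ]
all 539 [array([-62.4, -55.3, -46.2]), array([ 8.8, 16.5, 23.9]), array([124.2, 138.9, 140.2])] ((-49.88090515136719, 14.376299858093262), 13.255794525146484) 321.0983302411874 196.11688311688312
top 465 [array([-62.1, -54.4, -46.7]), array([ 8.9, 16.3, 23.8]), array([136.4, 139. , 140.2])] ((-53.808040618896484, 16.2670841217041), 8.906997680664062) 321.0408602150538 197.4258064516129
17.825 [469.2 153.7 260.4] rotvec [-0.36  0.1   0.49] shift cm [-0.06 -0.03 -0.22] F [0.  0.  0.2] q [-0.26 -0.29 -0.35  2.1   0.32  0.94  0.36] w 0.403
17.825 [469.2 153.7 260.4] rotvec [-0.36  0.1   0.49] shift cm [ 5.28 -0.87 -9.57] F [0.  0.  0.2] q [-0.26 -0.29 -0.35  2.1   0.32  0.94  0.36] w 0.403
```

View pics/w10.png

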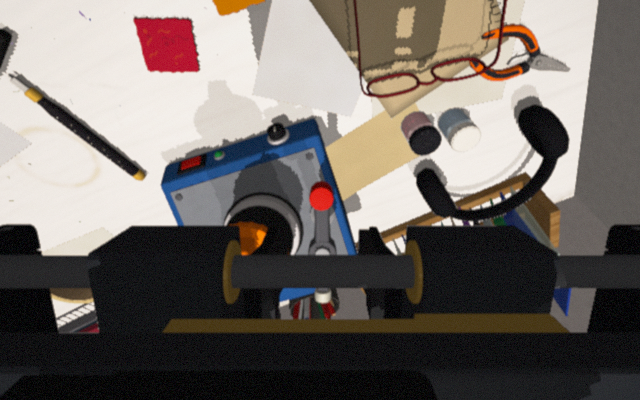

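The knob is at (321,196), centred between the fingers with the arm at about 0.29 rad. Descending around it.

Request:
arm_command([
  {"x": 1.4, "y": -0.22, "z": -2.5, "ax": -0.3, "ay": 0, "az": 0.5},
  {"x": 1.4, "y": -0.22, "z": -2.5, "ax": 0, "ay": 0, "az": 0},
  {"x": 1.4, "y": -0.22, "z": -2.5, "ax": 0, "ay": 0, "az": 0},
  {"x": 1.0, "y": -0.2, "z": -2.0, "ax": 0, "ay": 0, "az": 0},
  {"x": 0, "y": 0, "z": 0, "ax": 0, "ay": 0, "az": 0},
])

```text
time: 18.45
position: [520.6, 144.3, 163.6]
tcp_rot: [0.214, 0.942, 0.017, 0.258]
wrist_force: [0.4, 0.1, -0.1]
gripper_width: 0.399
gripper_force: 0.0
```

Request:
arm_command([
  {"x": 0, "y": 0, "z": 0, "ax": 0, "ay": 0, "az": 0},
  {"x": 0, "y": 0, "z": 0, "ax": 0, "ay": 0, "az": 0},
  {"x": 0, "y": 0, "z": 0, "ax": 0, "ay": 0, "az": 0},
  {"x": 0, "y": 0, "z": 0, "ax": 0, "ay": 0, "az": 0},
  {"x": 0, "y": 0, "z": 0, "ax": 0, "ay": 0, "az": 0},
], gripper=-1, squeeze=6)

```text
time: 19.08
position: [520.8, 145.3, 165.6]
tcp_rot: [0.212, 0.942, 0.018, 0.26]
wrist_force: [-4.4, 0.3, 5.6]
gripper_width: 0.207
gripper_force: 6.0
```

```bash
python3 - <<'E'
from arm import *
gok(.29,112)
# arc plan: from .29 to 1.55 in 16 steps of the commanded shift (cm) and turn
N=16;ths=np.linspace(.29,1.56,N+1)
for i in range(N):
    d=(knob(ths[i+1])[0]-knob(ths[i])[0])/10;print((d).round(2).tolist(),end=" ")
print("\nturn",(-np.degrees(ths[1]-ths[0])*n).round(2))
E
```

```text
19.075 [520.8 145.3 165.6] rotvec [ 0.03  0.14 -0.17] shift cm [ 0.11 -0.03 -0.09] F [-4.4  0.3  5.6] q [-0.22 -0.09 -0.35  2.16  0.48  0.72  0.25] w 0.207
[0.19, 0.39, 0.07] [0.21, 0.37, 0.09] [0.24, 0.35, 0.1] [0.26, 0.33, 0.12] [0.28, 0.31, 0.13] [0.3, 0.28, 0.15] [0.32, 0.26, 0.16] [0.33, 0.23, 0.17] [0.35, 0.2, 0.18] [0.36, 0.17, 0.19] [0.37, 0.13, 0.2] [0.37, 0.1, 0.2] [0.38, 0.07, 0.21] [0.38, 0.03, 0.21] [0.38, -0.0, 0.22] [0.38, -0.04, 0.22] 
turn [ 2.25 -0.36 -3.94]
```

Request:
arm_command([
  {"x": -0.15, "y": 0.02, "z": 0.26, "ax": 0, "ay": 0, "az": 0},
  {"x": 0.19, "y": 0.39, "z": 0.07, "ax": 2.25, "ay": -0.36, "az": -3.94},
  {"x": 0.21, "y": 0.37, "z": 0.09, "ax": 2.25, "ay": -0.36, "az": -3.94},
  {"x": 0.24, "y": 0.35, "z": 0.1, "ax": 2.25, "ay": -0.36, "az": -3.94},
  {"x": 0.26, "y": 0.33, "z": 0.12, "ax": 2.25, "ay": -0.36, "az": -3.94},
  {"x": 0, "y": 0, "z": 0, "ax": 0, "ay": 0, "az": 0},
])

```text
time: 19.82
position: [527.9, 159.7, 171.0]
tcp_rot: [0.359, 0.897, 0.058, 0.253]
wrist_force: [0.8, 0.9, 0.3]
gripper_width: 0.205
gripper_force: 6.0
```

```bash
python3 -c "
from arm import *
gok(.29+4*1.27/16,115)"
```

```text
19.825 [527.9 159.7 171. ] rotvec [ 0.08  0.07 -0.17] shift cm [ 0.14 -0.    0.  ] F [0.8 0.9 0.3] q [-0.21 -0.06 -0.38  2.12  0.49  0.74 -0.09] w 0.205
```

Tracking well with low forces; on with the arc.

Request:
arm_command([
  {"x": 0.33, "y": 0.31, "z": 0.13, "ax": 2.25, "ay": -0.36, "az": -3.94},
  {"x": 0.33, "y": 0.28, "z": 0.15, "ax": 2.25, "ay": -0.36, "az": -3.94},
  {"x": 0.34, "y": 0.26, "z": 0.16, "ax": 2.25, "ay": -0.36, "az": -3.94},
  {"x": 0.33, "y": 0.23, "z": 0.17, "ax": 2.25, "ay": -0.36, "az": -3.94},
  {"x": 0.35, "y": 0.2, "z": 0.18, "ax": 2.25, "ay": -0.36, "az": -3.94},
  {"x": 0.36, "y": 0.17, "z": 0.19, "ax": 2.25, "ay": -0.36, "az": -3.94},
  {"x": 0, "y": 0, "z": 0, "ax": 0, "ay": 0, "az": 0},
])

```text
time: 20.7
position: [548.2, 174.5, 180.9]
tcp_rot: [0.56, 0.787, 0.116, 0.233]
wrist_force: [-3.8, 0.7, 3.3]
gripper_width: 0.209
gripper_force: 6.0
```

```bash
python3 -c "
from arm import *
gok(.29+10*1.27/16,115);gok(1.57,115)"
```

```text
20.7 [548.2 174.5 180.9] rotvec [ 0.13  0.09 -0.22] shift cm [ 0.05 -0.04 -0.02] F [-3.8  0.7  3.3] q [-0.2  -0.01 -0.39  2.05  0.51  0.77 -0.57] w 0.209
20.7 [548.2 174.5 180.9] rotvec [ 13.93  -2.09 -24.32] shift cm [2.34 0.24 1.27] F [-3.8  0.7  3.3] q [-0.2  -0.01 -0.39  2.05  0.51  0.77 -0.57] w 0.209
```

Request:
arm_command([
  {"x": 0.38, "y": 0.12, "z": 0.21, "ax": 2.3, "ay": -0.36, "az": -4.0},
  {"x": 0.38, "y": 0.1, "z": 0.21, "ax": 2.3, "ay": -0.36, "az": -4.0},
  {"x": 0.38, "y": 0.06, "z": 0.21, "ax": 2.3, "ay": -0.36, "az": -4.0},
  {"x": 0.38, "y": 0.02, "z": 0.21, "ax": 2.3, "ay": -0.36, "az": -4.0},
  {"x": 0.38, "y": -0.01, "z": 0.21, "ax": 2.3, "ay": -0.36, "az": -4.0},
  {"x": 0.38, "y": -0.04, "z": 0.21, "ax": 2.3, "ay": -0.36, "az": -4.0},
  {"x": 0, "y": 0, "z": 0, "ax": 0, "ay": 0, "az": 0},
])

```text
time: 21.58
position: [571.3, 176.9, 193.9]
tcp_rot: [0.732, 0.63, 0.169, 0.198]
wrist_force: [-1.4, 1.0, 3.1]
gripper_width: 0.205
gripper_force: 6.0
```

```bash
python3 -c "
from arm import *
gok(1.57,115)
for nm in('scene','top'):
    c=ctrl.read_camera(nm);np.savez(nm+'2.npz',**c)
"
```

```text
21.575 [571.3 176.9 193.9] rotvec [ 0.17  0.1  -0.35] shift cm [ 0.03  0.   -0.02] F [-1.4  1.   3.1] q [-0.2   0.02 -0.38  1.99  0.5   0.79 -1.02] w 0.205
```

The arm is at about 1.57 rad. Releasing and backing off along the axis.

Request:
arm_command([
  {"x": 0, "y": 0, "z": 0, "ax": 0, "ay": 0, "az": 0},
  {"x": 0, "y": 0, "z": 0, "ax": 0, "ay": 0, "az": 0},
  {"x": 0, "y": 0, "z": 0, "ax": 0, "ay": 0, "az": 0},
  {"x": 0, "y": 0, "z": 0, "ax": 0, "ay": 0, "az": 0},
], gripper=-0.2)

```text
time: 22.18
position: [571.1, 176.5, 193.2]
tcp_rot: [0.733, 0.629, 0.168, 0.198]
wrist_force: [-0.5, -0.6, 0.7]
gripper_width: 0.401
gripper_force: 0.0
```

Request:
arm_command([
  {"x": -0.5, "y": 0.08, "z": 0.87, "ax": 0, "ay": 0, "az": 0},
  {"x": -1.0, "y": 0.16, "z": 1.73, "ax": 0, "ay": 0, "az": 0},
  {"x": -1.5, "y": 0.24, "z": 2.6, "ax": 0, "ay": 0, "az": 0},
  {"x": -1.5, "y": 0.24, "z": 2.6, "ax": 0, "ay": 0, "az": 0},
  {"x": -1.5, "y": 0.24, "z": 2.6, "ax": 0, "ay": 0, "az": 0},
  {"x": -2.0, "y": 0.16, "z": 2.5, "ax": 0, "ay": 0, "az": 0},
  {"x": -2, "y": 0, "z": 2, "ax": 0, "ay": 0, "az": 0},
  {"x": 0, "y": 0, "z": 0, "ax": 0, "ay": 0, "az": 0},
])

```text
time: 23.18
position: [470.4, 189.0, 345.8]
tcp_rot: [0.732, 0.629, 0.171, 0.199]
wrist_force: [0.6, -0.7, 0.0]
gripper_width: 0.403
gripper_force: 0.0
```

```bash
python3 - <<'E'
from arm import *
cy=np.cross(n,cx);w=snap("w11")
ims=[]
for nm in("scene","top","w"):
    c=w if nm=="w" else ctrl.read_camera(nm)
    W=pts(c,c["T"] if nm=="w" else None);H=hsv(c);x,y,z=loc(W);D=W-F;X,Y=D@cx,D@cy
    r=((H[...,0]<6)|(H[...,0]>172))&(H[...,1]>150)&(H[...,2]>70)&(z>100)&(z<150)&(np.hypot(x,y)<90)
    if r.sum()>5: k=np.median(x[r]),np.median(y[r]);print(nm,"knob",k,"theta",np.arctan2(k[1],-k[0])," deg wrap")
    o=(H[...,0]<25)&(H[...,0]>5)&(H[...,1]>150)&(H[...,2]>80)&(np.hypot(X,Y)<60)
    for lo,hi in((88,101),(121,136)):
        m=o&(z>lo)&(z<hi)
        if m.sum()>20: q=np.stack([X[m],Y[m]],1).astype(np.float32);print(nm,lo,m.sum(),np.median(z[m]).round(1),cv2.minEnclosingCircle(q),cv2.minAreaRect(q))
    a0,b0,w_,h_=dict(scene=(225,120,120,125),top=(235,95,120,115),w=(0,0,640,400))[nm];
    ims.append(cv2.resize(c["frame"][b0:b0+h_,a0:a0+w_,::-1],(400,400) if nm!="w" else (320,200)))
cv2.imwrite("pics/end.png",np.hstack(ims[:2]))
print(ctrl.get_obs()["wrist_force"])
E
```

```text
23.175 [470.4 189.  345.8] [0.7319 0.629  0.1709 0.1986] [-0.24  -0.281 -0.409  1.917  0.293  1.121 -0.886]
scene knob (np.float64(-3.4824353460465285), np.float64(62.020263749145826)) theta 1.5147052653395465  deg wrap
top knob (np.float64(2.9239494203360215), np.float64(52.793355053000134)) theta 1.6261246004559349  deg wrap
top 88 533 94.1 ((-1.4380848407745361, 1.2618433237075806), 39.17940139770508) ((0.12947845458984375, 1.2230644226074219), (74.9212417602539, 77.24502563476562), 1.402160406112671)
top 121 172 126.0 ((-1.2506771087646484, -1.670318365097046), 30.72359848022461) ((-1.319997787475586, 1.0093460083007812), (61.44681167602539, 19.841459274291992), 1.4819563627243042)
w knob (np.float64(0.19284017572414033), np.float64(56.649510167429774)) theta 1.5742004061998545  deg wrap
w 88 557 96.2 ((-2.222543716430664, 1.0538996458053589), 39.374122619628906) ((-5.040767669677734, 0.3606414794921875), (70.29116821289062, 76.82521057128906), 28.587265014648438)
w 121 574 128.3 ((-1.7995109558105469, -1.9969117641448975), 30.704477310180664) ((-1.8244953155517578, -1.8437442779541016), (61.38199996948242, 19.15130043029785), 9.26681137084961)
[-0.52169516 -0.75063358 -0.07558164]
```

View pics/end.png

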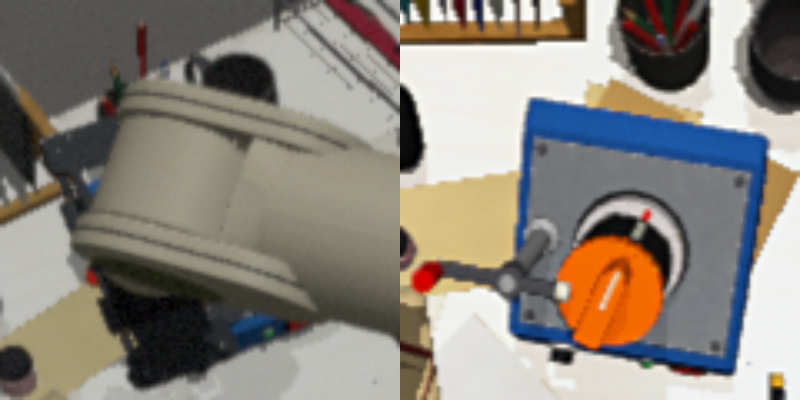

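The top view shows the roller over the lid's rim at (563,290), the arm at about 1.57 rad, and the barrel home and keyed with its stripe in line with the red mark. The robot is clear, so I'm handing in.

```bash
python3 -c "
from station import ctrl
print(ctrl.finish_job())"
```

```text
the job is handed in; nothing more can be done
None
```

The barrel is home and keyed in the drive cup, and the hold-down arm is closed over its lid at about 1.57 rad. The job was handed in at about 23 s with the robot clear and the bystanders not knowingly touched; no verdict was returned.

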